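# Pull the block insert out of the dry-block heater with the puller rod

## Task

Take the T-handled puller rod out of its blue stand and screw it into the brass bush of the aluminium block insert in the heater: the bush sits turned by an unknown amount, so find its slot with light pressure, lower the rod to the bottom and turn it clockwise until it catches, never forcing it. Then pull the insert straight up out of the heater by the rod, without touching the insert itself, and set it down upright in the middle of the cork mat before letting go, leaving the rod standing in it. Leave the other things on the table where they are.

Things in the scene. Friction and masses are not known exactly. Their poses are not given: they have to be found in the camera images.
- puller_grip (a point): Centre of the black T-bar (red bands near its ends) on top of the puller rod. The bar is 56 mm long along its x, 12 mm thick (y), 14 mm high. z points up along the steel shaft, 7 mm in diameter, with a collar (30 mm wide, 4 mm thick) 44 mm below this point. Rod mass about 0.1 kg.
- puller_lugs (a point): On the rod's axis at the underside of its two opposite thread lugs, 77 mm below the T-bar's centre. Together the lugs form a bar 20 mm long (along x, parallel to the T-bar), 6 mm wide and 5 mm high.
- puller_tip (a point): Lower end of the rod, 86 mm below the T-bar's centre: a coned pilot pin of 7 mm diameter that reaches 9 mm below the lugs. Axes as the rod's.
- puller: The puller rod; origin and axes as puller_tip. It starts upright in the stand.
- stand: Fixed blue stand of the rod, 62 x 50 x 44 mm, with a slotted pocket; the rod's collar rests on its top and the rod's tip hangs 40 mm below that, so lift the rod straight up by as much. Origin under its centre.
- insert_hole (a point): Centre of the mouth of the brass bush, in the insert's top face; axes as the insert's, z up. The mouth is a slot 9 mm wide, 23 mm long. It runs along the insert's x axis turned about z by an UNREPORTED angle within 0.75 rad either way: see or feel for it. The rod's lugs enter within about 0.12 rad of the slot, else they land on the bush's flat top, level with this point.
- bush_floor (a point): Chamber floor in the bush, 18 mm below the mouth; it stops the lugs' underside (the pilot has a 9 mm hole there). The mouth plate is 6 mm thick. On the floor the rod turns clockwise seen from above by about 1.3 rad to a hard stop, under sloping thread flanks (3 mm play at first, 1 mm at the stop); counter-clockwise about 0.3 rad. Friction of 1 N m holds the bush itself.
- insert_foot (a point): Centre of the insert's underside, 36 mm below its top face. Axes as the insert's.
- insert: Aluminium block insert, 52 mm (x) x 76 mm (y) x 36 mm high, about 0.3 to 0.45 kg, with four tube wells round its brass bush; origin and axes as insert_foot. With the rod turned to its stop, the rod carries it.
- heater: White dry-block heater, fixed, 112 x 140 mm, 58 mm high, display toward its -x. Origin on the table below the centre of its well, 54 x 78 mm, floor 20 mm above the table. The insert stands in it with 1 mm play, its top 2 mm below the heater's top, held by two sprung rubber pads: pulling it free takes about 8 to 20 N, weight included.
- mat_top (a point): Centre of the upper face of the fixed cork mat, 105 mm (x) by 115 mm (y), 10 mm thick. z points up.
- mat: The cork mat; origin on the table below its centre.
- vial_red: Small bottle with red cap, 23 mm wide, 43 mm high; bystander. Origin under its centre.
- vial_blue: Small bottle with blue cap, same size; bystander.
- vial_green: Small bottle with green cap, same size; bystander.
- dropper: Brown dropper bottle, 33 mm wide, 102 mm high; bystander.
- mini_rack: Turquoise tube rack 52 x 124 x 38 mm; bystander.
- timer: Green timer 66 x 92 x 28 mm; bystander.
Not all that is in view belongs to the job. Leave any orange or pink look-alike of the puller alone.

How it is judged:
By the outcome, as a careful person would: the job done as asked, in the order asked, and still so for the second after the job is handed in, with the robot touching nothing.
It also fails if it takes over 72 s, if anything falls off the work surface, if the arm or the gripper's body presses on something with over 40 N, if the wrist force passes 120 N, or if a joint passes its speed limit or range.

## Robot

A 6-joint arm with a two-finger parallel gripper is mounted at the origin on the work surface; the furniture and walls round the work are solid. World frame = base frame: x ahead of the robot, y to its left, z up, the work surface at z = 0. Lengths are in m, angles in rad, forces in N, time in s.
With the tool pointing down it reaches from about 0.35 to 0.875 m from the base axis. Payload 15.5 kg.
Tool frame: the origin (TCP) lies at the centre of the arm's flange, where the gripper is bolted on; the fingertips stand 173 mm ahead of it and the grasp point (between the pads) lies 155 mm ahead of it; z points along the fingers, y is the line along which they close (so a half turn about z gives the same grasp; the last joint's range is limited). The gripper opens to 85 mm and grips with 20 to 120 N. Pads are 22 mm wide; open, the fingers measure 114 mm over their backs; the gripper's body (76 mm by 85 mm) begins 54 mm behind the grasp point. The pads swing forward as they close: fully open they stand 13 mm farther back than shut.
Start: joints at [-1.306, 0.494, 1.345, -0, 1.302, -0.096], TCP at [0.221, -0.585, 0.405] pointing down, gripper open.
Joint ranges: [-2.91, 2.91], [-0.82, 2.16], [0.22, 2.67], [-1.22, 4.37], [0.12, 2.79], [-3.08, 3.08]. Speed limits (rad/s): [1.89, 1.89, 2.57, 3.01, 3.01, 3.01].

## Interface

Orientations are given as a rotation vector (axis times angle).
In Python, from plant import bot, snapshot, get_calibration gives the robot as it stands. The module is installed in compiled form; this text tells all that it offers.
- The arm moves only by the shell command python3 -m handwheel 'ROWS' [FORCE]. ROWS is JSON, a list that holds one entry, the list of rows, each a list of 7 numbers: the shift along the tool's x, y, z in m, then the turn, a rotation vector about the tool's x, y, z in degrees, then the opening, from 0 (shut) to 1 (fully open). A call has 1 to 20 rows; each row is the pose to reach, as a shift and turn from the pose commanded when the call began, along the tool's axes at that moment; what a row does not reach only later rows make up. A row lasts 1/10 s, in which the tool goes at most 50 mm and 8.59 degrees, less where a joint would pass 70% of its speed; a pose out of reach is approached as far as the arm can. A call with a gripper value outside its range is refused whole. The fingers move at their own pace and stop on an object; FORCE is the grip in N (left out, the last holds). Time passes only in rows, so rows that repeat a pose let the fingers close. It gives the time, the measured TCP pose, the force, the opening and the grip force at its end, in the units of the state.
- bot.observe(): the state, without advancing time (a new reading comes with each control period).
- snapshot(name): name is "scene" or "top" or "wrist"; returns the picture (480x640x3 uint8, blue, green, red); there is no depth.
- get_calibration(name): a dict with "intrinsics" (3x3 intrinsics, pixels), "distortion" ([k1, k2, p1, p2, k3] as OpenCV has them; the pictures are not rectified), "origin" and "rotation" of the camera in the world; the wrist camera has in their place "mount" (4x4, takes a point from camera to tool coordinates, whose origin is the TCP and whose axes are the flange's). Camera axes: x right, y down, z forward; pixel columns grow to the right and rows downward; lengths in m; the calibration is good to about 2 mm. A picture is of the moment at which its call begins: read the wrist's pose just before it. get_calibration takes no time and is no camera call.
- bot.sign_off(): hands the job in; it is judged then, once.
The state is a dict: "time_s": time; "q": joint angles; "qvel": joint speeds; "tau": joint torques, N m; "tool_pos": TCP position; "ee_rot": TCP orientation; "force": force on the tool from outside, world axes, zero at the start; "ft_torque": the same for the moment, N m; "opening": finger opening in m; "finger_force": force on a finger pad.
Only numpy, scipy, OpenCV 4.12 (cv2) and the standard library are available. Lean on these libraries where they do the work, as an engineer would, in place of code of your own. Each camera call takes 0.05 s, during which the arm holds its last target. There are 200 camera calls.

## Working session

There is one attempt and no reset: what is moved stays moved. The work goes in short steps, Python scripts to look and compute and a shell command to move; the robot and the scene stay as the last step left them, time stands still between calls to the robot, and variables do not carry over. Pictures are saved under pics/ and viewed, at most 11 in all, crops included, and the job is handed in when it is done.

```bash
mkdir -p pics; python3 - <<'E'
from plant import bot, snapshot, get_calibration
import cv2,numpy as np
s=bot.observe();print({k:np.round(v,3).tolist() for k,v in s.items()})
for n in("scene","top"):
    c=get_calibration(n);print(n,{k:np.round(v,3).tolist() for k,v in c.items()})
    cv2.imwrite(f"pics/{n}0.png",snapshot(n))
print(get_calibration("wrist"))
E
```

```text
{'time_s': 0.0, 'q': [-1.306, 0.494, 1.346, 0.0, 1.302, -0.095], 'qvel': [-0.0, 0.001, -0.001, -0.003, -0.0, -0.001], 'tau': [-0.002, -88.217, -38.386, -0.0, 0.01, 0.0], 'tool_pos': [0.221, -0.585, 0.404], 'ee_rot': [-3.089, -0.563, 0.0], 'force': [-0.5, -0.235, 0.575], 'ft_torque': [0.007, 0.015, -0.054], 'finger_force': 0.0, 'opening': 0.086}
scene {'intrinsics': [[511.026, 0.0, 320.183], [0.0, 511.026, 238.514], [0.0, 0.0, 1.0]], 'distortion': [0.014, 0.0, 0.0, 0.0, 0.0], 'origin': [-0.484, -0.927, 1.016], 'rotation': [-2.088, 0.791, -0.419]}
top {'intrinsics': [[578.696, 0.0, 322.415], [0.0, 578.696, 238.467], [0.0, 0.0, 1.0]], 'distortion': [-0.132, 0.0, 0.0, 0.0, 0.0], 'origin': [0.261, 0.008, 1.869], 'rotation': [-2.171, 2.198, -0.081]}
{'intrinsics': array([[428.6945479 ,   0.        , 322.23424495],
       [  0.        , 428.6945479 , 236.61675265],
       [  0.        ,   0.        ,   1.        ]]), 'distortion': array([-0.08769212,  0.        ,  0.        ,  0.        ,  0.        ]), 'mount': array([[ 3.10877219e-04, -9.54431980e-01, -2.98428381e-01,
         7.64477810e-02],
       [ 9.99999950e-01,  2.81205638e-04,  1.42364308e-04,
         7.62928811e-04],
       [-5.19573046e-05, -2.98428411e-01,  9.54432020e-01,
         3.02943839e-02],
       [ 0.00000000e+00,  0.00000000e+00,  0.00000000e+00,
         1.00000000e+00]])}
```

View pics/top0.png

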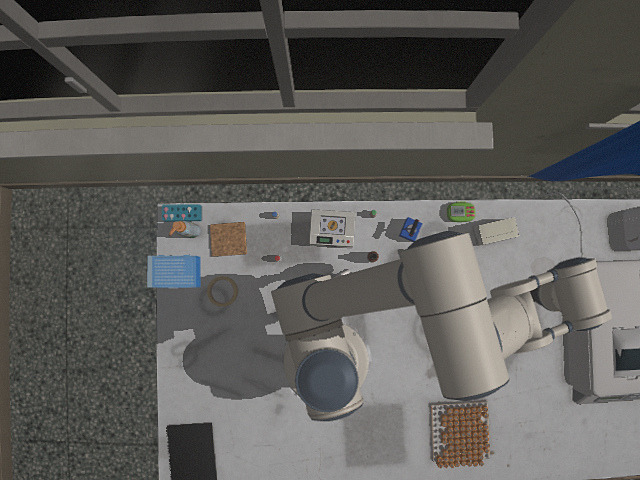

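View pics/scene0.png

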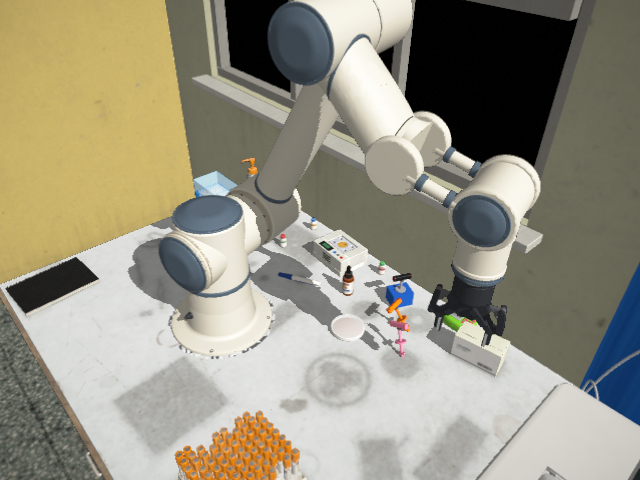

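The top view shows the heater at (333,228), the stand with the black T-bar at (411,230), and the mat at (228,240). Candidates for the puller in the scene view are the black T-bar in the blue stand (402,278), an orange look-alike (395,305) and a pink look-alike (402,330). I choose the black one in the blue stand and will check it in a crop.

```bash
cat > h.py <<'E'
from plant import bot, snapshot, get_calibration
import cv2,numpy as np
from scipy.spatial.transform import Rotation as R
def cam(name,s=None):
    c=get_calibration(name);K=np.array(c["intrinsics"]);D=np.array(c["distortion"])
    if name!="wrist":
        return K,D,np.array(c["origin"]),(R.from_rotvec(c["rotation"]).as_matrix() if np.size(c["rotation"])==3 else np.array(c["rotation"]))
    s=s or bot.observe();M=np.array(c["mount"]);Rt=R.from_rotvec(s["ee_rot"]).as_matrix()
    return K,D,Rt@M[:3,3]+s["tool_pos"],Rt@M[:3,:3]
def rays(C,px):
    K,D,o,Rm=C;u=cv2.undistortPoints(np.float64(px).reshape(-1,1,2),K,D).reshape(-1,2)
    return np.c_[u,np.ones(len(u))]@Rm.T
def plane(C,px,z):
    d=rays(C,px);return C[2]+d*((z-C[2][2])/d[:,2])[:,None]
def proj(C,P):
    K,D,o,Rm=C;return cv2.projectPoints((np.float64(P).reshape(-1,3)-o)@Rm,np.zeros(3),np.zeros(3),K,D)[0].reshape(-1,2)
def blobs(im,lo,hi,amin=30):
    m=cv2.inRange(cv2.cvtColor(im,cv2.COLOR_BGR2HSV),lo,hi)
    cs=cv2.findContours(m,cv2.RETR_EXTERNAL,cv2.CHAIN_APPROX_NONE)[0]
    return sorted([(cv2.contourArea(c),cv2.minAreaRect(c),c) for c in cs if cv2.contourArea(c)>=amin],key=lambda t:-t[0])
def togo(P):
    "world point -> shift in tool axes of the grasp point"
    s=bot.observe();Rt=R.from_rotvec(s["ee_rot"]).as_matrix()
    return Rt.T@(np.array(P)-s["tool_pos"]-Rt@[0,0,.155])
def yaw():
    Rt=R.from_rotvec(bot.observe()["ee_rot"]).as_matrix();return np.degrees(np.arctan2(Rt[1,:2],Rt[0,:2]))
E
python3 - <<'E'
from h import *
C=cam("top");S=cam("scene");im=cv2.imread("pics/top0.png");sc=cv2.imread("pics/scene0.png")
for nm,px,z in[("heater",(333,229),.058),("tbar",(411,229),.09),("mat",(228,239),.01),("red",(278,258),.043),("blue",(275,215),.043),("green",(374,214),.043),("dropper",(373,257),.1),("timer",(461,211),.028),("rack",(181,212),.038)]:
    print(nm,plane(C,[px],z).round(3))
for nm,px,z in[("orange",(402,312),.0),("pink",(402,350),0),("tbar",(402,276),.09),("dish",(348,327),0)]: print(nm,plane(S,[px],z).round(3), proj(C,plane(S,[px],z)).round())
for a,r,c in blobs(im,(100,120,40),(130,255,255),40)[:4]: print("blue",a,r)
print("yaw",yaw(), "togo", togo([.31,-.29,.1]).round(3))
a=cv2.resize(im[190:290,150:530],None,fx=2.1,fy=2.1,interpolation=2)
b=cv2.resize(sc[250:370,350:470],None,fx=3,fy=3,interpolation=2)
o=np.zeros((a.shape[0]+b.shape[0],800,3),np.uint8);o[:a.shape[0],:a.shape[1]]=a;o[a.shape[0]:,:b.shape[1]]=b
cv2.imwrite("pics/crop1.png",o)
E
```

```text
heater [[ 0.423 -0.028  0.058]]
tbar [[ 0.417 -0.269  0.09 ]]
mat [[0.399 0.311 0.01 ]]
red [[0.334 0.147 0.043]]
blue [[0.471 0.156 0.043]]
green [[ 0.47  -0.159  0.043]]
dropper [[ 0.331 -0.148  0.1  ]]
timer [[ 0.479 -0.443  0.028]]
rack [[0.485 0.459 0.038]]
orange [[ 0.394 -0.311  0.   ]] [[420. 238.]]
pink [[ 0.287 -0.404  0.   ]] [[449. 271.]]
tbar [[ 0.426 -0.272  0.09 ]] [[412. 226.]]
dish [[ 0.239 -0.253  0.   ]] [[403. 287.]]
blue 2984.0 ((595.4000244140625, 169.3000030517578), (47.404640197753906, 121.19488525390625), 63.43495178222656)
blue 115.0 ((194.48536682128906, 271.0898132324219), (30.1236515045166, 10.029319763183594), 87.95458984375)
blue 90.5 ((410.48223876953125, 228.7425994873047), (15.769232749938965, 19.000001907348633), 22.61986541748047)
blue 47.5 ((408.5000305175781, 223.50003051757812), (7.602630138397217, 11.180339813232422), 26.56505012512207)
yaw [ 20.66888206 -69.33111131] togo [ 0.188 -0.244  0.149]
```

View pics/crop1.png

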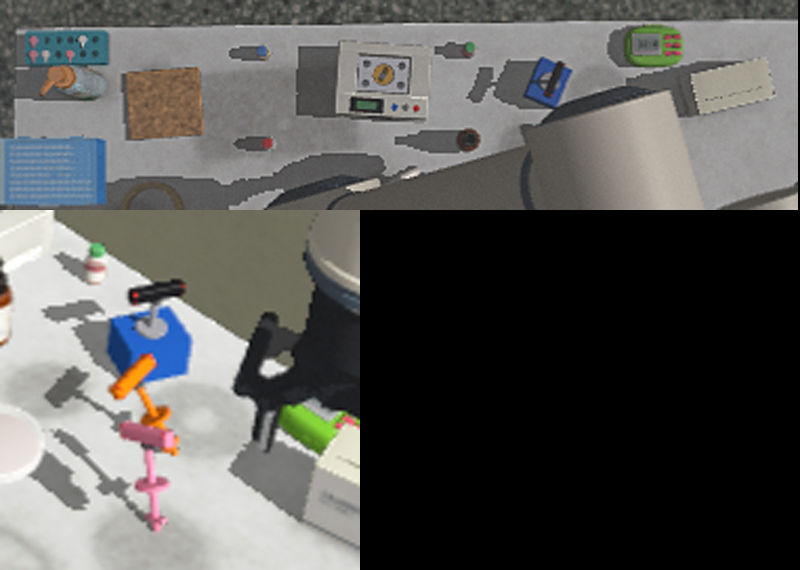

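The crop confirms that the black T-bar with red bands stands in the blue stand, while the orange and pink ones stand clear in front of it. I'll move above the stand with the bar along tool x, using the half-turn that leaves room for the last joint.

```bash
python3 -m handwheel '[[[0.1,-0.075,0.02,0,0,-30,1],[0.2,-0.15,0.04,0,0,-60,1],[0.298,-0.224,0.059,0,0,-90,1],[0.298,-0.224,0.059,0,0,-132,1],[0.298,-0.224,0.059,0,0,-132,1],[0.298,-0.224,0.059,0,0,-132,1],[0.298,-0.224,0.059,0,0,-132,1],[0.298,-0.224,0.059,0,0,-132,1],[0.298,-0.224,0.059,0,0,-132,1],[0.298,-0.224,0.059,0,0,-132,1],[0.298,-0.224,0.059,0,0,-132,1],[0.298,-0.224,0.059,0,0,-132,1],[0.298,-0.224,0.059,0,0,-132,1],[0.298,-0.224,0.059,0,0,-132,1],[0.298,-0.224,0.059,0,0,-132,1],[0.298,-0.224,0.059,0,0,-132,1],[0.298,-0.224,0.059,0,0,-132,1],[0.298,-0.224,0.059,0,0,-132,1],[0.298,-0.224,0.059,0,0,-132,1]]]'
python3 - <<'E'
from h import *
s=bot.observe();im=snapshot("wrist");C=cam("wrist",s)
cv2.imwrite("pics/w1.png",im);np.save("w1.npy",s["tool_pos"])
print(yaw(),togo([.42,-.27,.09]),s["q"])
for a,r,c in blobs(im,(0,150,80),(8,255,255),30)+blobs(im,(172,150,80),(180,255,255),30): print("red",a,r,plane(C,[r[0]],.09).round(4))
for a,r,c in blobs(im,(100,120,40),(130,255,255),400): print("blue",a,r,plane(C,[r[0]],.044).round(4))
t=snapshot("top");cv2.imwrite("pics/t1.png",t)
E
```

```text
time_s: 2.0
tool_pos: [0.4204, -0.27, 0.3456]
ee_rot: [-0.745, -3.052, -0.0]
force: [-0.2, 0.6, -0.1]
opening: 0.0855
finger_force: 0.0
[152.59577622  62.59577601] [ 0.00028229 -0.00018988  0.10063833] [-6.90481155e-01  3.93283882e-01  1.72334363e+00  2.17944993e-05
  1.02510608e+00 -1.78267968e+00]
red 158.0 ((595.7000732421875, 24.599990844726562), (13.416406631469727, 15.652474403381348), 26.56505012512207) [[ 0.3797 -0.0935  0.09  ]]
blue 5022.0 ((313.5292663574219, 223.51260375976562), (99.3807373046875, 77.21690368652344), 86.72950744628906) [[ 0.4177 -0.2754  0.044 ]]
```

View pics/w1.png

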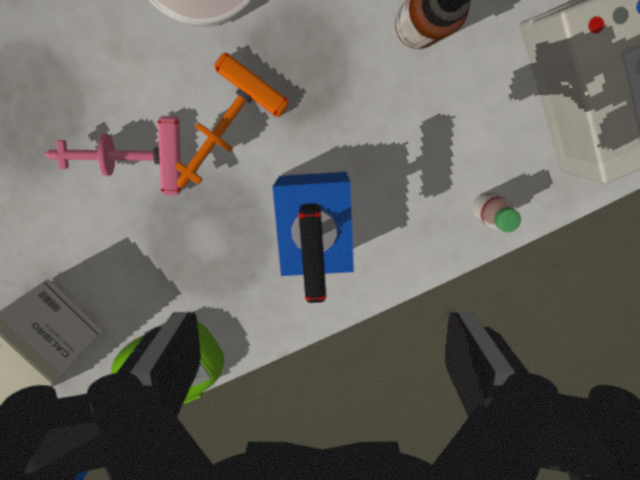

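The wrist view shows the T-bar from (310,206) to (316,300), with the stand below at (313,224). Orange lies at (225,120) and pink at (120,155), both clear.

```bash
python3 - <<'E'
from h import *
s=bot.observe();im=cv2.imread("pics/w1.png");C=cam("wrist",s)
w=im[190:310,285:345];m=(w.max(2)<75).astype(np.uint8)
m[:]=cv2.morphologyEx(m,cv2.MORPH_OPEN,np.ones((5,5)))
hsv=cv2.cvtColor(w,cv2.COLOR_BGR2HSV);r=((hsv[...,0]<8)|(hsv[...,0]>172))&(hsv[...,1]>110)
ys,xs=np.nonzero(r);
for sel in(ys<60,ys>=60):
    p=np.array([xs[sel].mean()+285,ys[sel].mean()+190]);print(p,sel.sum(),plane(C,[p],.096).round(4))
c=max(cv2.findContours(m,0,1)[0],key=cv2.contourArea);rr=cv2.minAreaRect(c);print(rr)
P=[plane(C,[[xs[sel].mean()+285,ys[sel].mean()+190]],.096)[0] for sel in(ys<60,ys>=60)]
mid=(P[0]+P[1])/2;d=P[0]-P[1];print("len",np.linalg.norm(d),"ang",np.degrees(np.arctan2(d[1],d[0])),"mid",mid,"togo",togo([mid[0],mid[1],.09]))
q=plane(C,[(318.0,231)],.048);print("collar",q)
# top cam cross-check, bush slot
t=cv2.imread("pics/t1.png")
cv2.imwrite("pics/tc.png",cv2.resize(t[195:265,200:430],None,fx=3.4,fy=3.4,interpolation=2))
E
```

```text
[309.34343434 214.72727273] 99 [[ 0.4002 -0.2675  0.096 ]]
[315.         297.71794872] 78 [[ 0.4441 -0.2872  0.096 ]]
((28.0, 66.5), (81.0, 26.0), 90.0)
len 0.04809013187050994 ang 155.8995759705036 mid [ 0.42216244 -0.27735745  0.096     ] togo [-0.00501972 -0.00573257  0.10066522]
collar [[ 0.42259947 -0.27462973  0.048     ]]
```

```bash
python3 -m handwheel '[[[-0.005,-0.0055,0.03,0,0,-3.3,0.6],[-0.005,-0.0055,0.06,0,0,-3.3,0.6],[-0.005,-0.0055,0.08,0,0,-3.3,0.6],[-0.005,-0.0055,0.09,0,0,-3.3,0.6],[-0.005,-0.0055,0.1,0,0,-3.3,0.6],[-0.005,-0.0055,0.1,0,0,-3.3,0.6],[-0.005,-0.0055,0.1,0,0,-3.3,0.6]]]' 40
python3 - <<'E'
from h import *
s=bot.observe();im=snapshot("wrist");print(yaw(),s["tool_pos"],s["force"])
cv2.imwrite("pics/w2.png",im)
E
```

```text
time_s: 2.8
tool_pos: [0.4225, -0.2773, 0.2462]
ee_rot: [0.654, 3.072, -0.0]
force: [-0.2, 1.0, 0.8]
opening: 0.0511
finger_force: 0.0
[155.97161381  65.97159349] [ 0.42248328 -0.27730137  0.2461737 ] [-0.21514531  1.03581443  0.8263855 ]
```

View pics/w2.png

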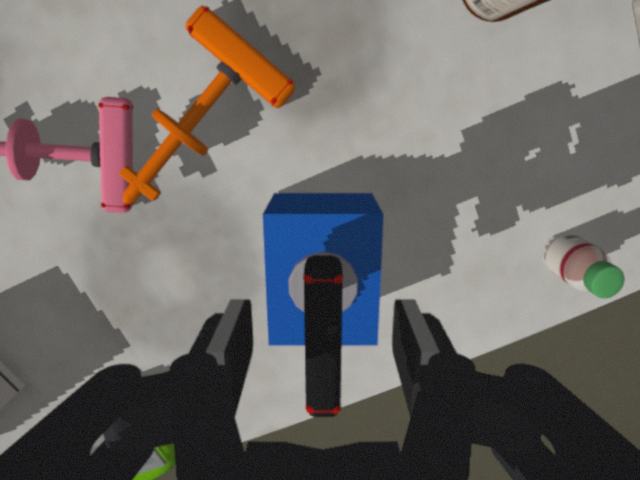

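The bar is upright in view, centred between the pads at column 322, with its bands at rows 280 and 411. Next I check the offset along the bar.

```bash
python3 - <<'E'
from h import *
C=cam("wrist");P=plane(C,[(322.5,280),(322.5,411)],.097);m=P.mean(0);print(P,np.linalg.norm(P[0]-P[1]),togo([m[0],m[1],.09]))
E
python3 -m handwheel '[[[0,0,0.001,0,0,0,0],[0,0,0.001,0,0,0,0],[0,0,0.001,0,0,0,0],[0,0,0.001,0,0,0,0],[0,0,0.001,0,0,0,0],[0,0,0.001,0,0,0,0],[0,0,0.001,0,0,0,0]]]' 60
```

```text
[[ 0.40035293 -0.26766902  0.097     ]
 [ 0.44439369 -0.28727574  0.097     ]] 0.04820800738721466 [ 0.00025286 -0.00014922  0.00141515]
time_s: 3.55
tool_pos: [0.4224, -0.2772, 0.2451]
ee_rot: [0.654, 3.072, -0.0]
force: [-0.8, 1.7, 7.1]
opening: 0.0109
finger_force: 58.6
```

```bash
python3 -m handwheel '[[[0,0,-0.01,0,0,0,0],[0,0,-0.025,0,0,0,0],[0,0,-0.045,0,0,0,0],[0,0,-0.07,0,0,0,0],[0,0,-0.1,0,0,0,0],[0.01,0.015,-0.11,0,0,0,0],[0.03,0.05,-0.11,0,0,0,0],[0.055,0.09,-0.11,0,0,0,0],[0.08,0.13,-0.11,0,0,0,0],[0.093,0.155,-0.11,0,0,0,0],[0.1,0.168,-0.11,0,0,0,0],[0.1,0.168,-0.11,0,0,0,0],[0.1,0.168,-0.11,0,0,0,0]]]'
python3 - <<'E'
from h import *
s=bot.observe();im=snapshot("wrist");print(yaw(),s["tool_pos"],s["force"])
cv2.imwrite("pics/w3.png",im);np.savez("w3.npz",p=s["tool_pos"],r=s["ee_rot"])
C=cam("wrist",s)
print(proj(C,[[.423,-.028,.056]]))
E
```

```text
time_s: 4.85
tool_pos: [0.3992, -0.0828, 0.3549]
ee_rot: [0.652, 3.073, -0.0]
force: [0.2, 0.6, -1.2]
opening: 0.0108
finger_force: 58.7
[155.98253123  65.98252906] [ 0.39918894 -0.08278171  0.35486569] [ 0.244855    0.56073526 -1.20459242]
[[414.44183516 223.64695021]]
```

View pics/w3.png

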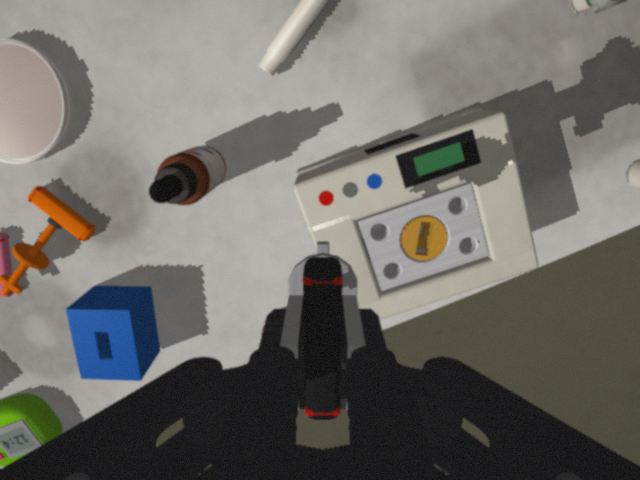

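The rod hangs free below the gripper with its tip near (322,245). The bush is at (424,239), and its slot runs from about (428,222) to (420,256).

```bash
python3 - <<'E'
from h import *
im=cv2.imread("pics/w3.png");z=np.load("w3.npz");C=cam("wrist",dict(tool_pos=z["p"],ee_rot=z["r"]))
hsv=cv2.cvtColor(im,cv2.COLOR_BGR2HSV);x0,y0=385,205;h=hsv[y0:275,x0:465]
br=((h[...,0]>12)&(h[...,0]<30)&(h[...,1]>90)&(h[...,2]>110)).astype(np.uint8)
c=max(cv2.findContours(br,0,1)[0],key=cv2.contourArea);hull=cv2.convexHull(c)
e=cv2.fitEllipse(hull);print("ellipse",e)
f=np.zeros_like(br);cv2.drawContours(f,[hull],-1,1,-1);f=cv2.erode(f,np.ones((5,5)))
sl=((f>0)&(br==0)).astype(np.uint8);sl=cv2.morphologyEx(sl,cv2.MORPH_OPEN,np.ones((2,2)))
c2=max(cv2.findContours(sl,0,1)[0],key=cv2.contourArea);r=cv2.minAreaRect(c2);print("slot",r)
box=cv2.boxPoints(r)+[x0,y0];P=plane(C,box,.056)
ed=[P[1]-P[0],P[2]-P[1]];l=[np.linalg.norm(v) for v in ed];d=ed[int(np.argmax(l))];print("slot size",l,"ang",np.degrees(np.arctan2(d[1],d[0])),"ctr",P.mean(0))
ys,xs=np.nonzero(sl);pts=plane(C,np.c_[xs+x0,ys+y0],.056)[:,:2];w,v=np.linalg.eigh(np.cov(pts.T));print("pca",np.degrees(np.arctan2(v[1,1],v[0,1])),pts.mean(0),np.sqrt(w*12))
print("bush ctr",plane(C,[np.array(e[0])+[x0,y0]],.056))
# insert outline by light grey: corners by eye
cor=plane(C,[(357,218),(473,183),(491,259),(380,295)],.058);print("well corners",cor.round(4),cor.mean(0))
print("edge angs",[np.degrees(np.arctan2(*(cor[(i+1)%4]-cor[i])[[1,0]])).round(1) for i in range(4)],[np.linalg.norm(cor[(i+1)%4]-cor[i]).round(4) for i in range(4)])
Rt=R.from_rotvec(z["r"]).as_matrix();print("tip px exp",proj(C,z["p"]+Rt@[0,0,.155+.086]))
T=cam("top");t=cv2.imread("pics/t1.png");print("top px of bush",proj(T,plane(C,[np.array(e[0])+[x0,y0]],.056)))
o=cv2.resize(im[170:310,280:510],None,fx=3.4,fy=3.4,interpolation=2);cv2.imwrite("pics/w3c.png",o)
E
```

```text
ellipse ((38.68416213989258, 32.78849792480469), (43.7200927734375, 47.21769332885742), 64.34124755859375)
slot ((38.55863952636719, 34.45271301269531), (10.156159400939941, 31.888916015625), 6.115502834320068)
slot size [np.float64(0.02195837199508736), np.float64(0.006749919885068512)] ang 153.98223761280966 ctr [ 0.43574713 -0.02625911  0.056     ]
pca 152.72683863700954 [ 0.43608141 -0.02620853] [0.00613137 0.02255711]
bush ctr [[ 0.43457713 -0.02574563  0.056     ]]
well corners [[ 0.4037 -0.0608  0.058 ]
 [ 0.4124  0.0155  0.058 ]
 [ 0.4664  0.0108  0.058 ]
 [ 0.4602 -0.0672  0.058 ]] [ 0.43569331 -0.02543015  0.058     ]
edge angs [np.float64(83.5), np.float64(-5.0), np.float64(-94.6), np.float64(173.5)] [np.float64(0.0768), np.float64(0.0543), np.float64(0.0783), np.float64(0.0568)]
tip px exp [[322.87947128 254.22282861]]
top px of bush [[332.30811269 225.31310078]]
```

View pics/w3c.png

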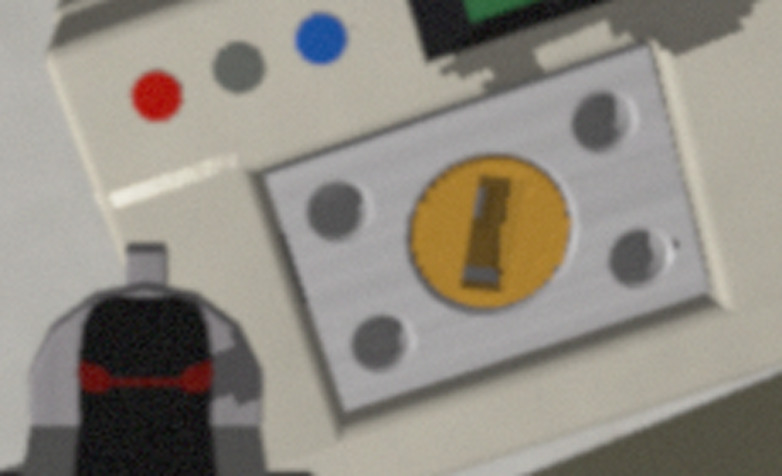

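The slot lies at about 152.7°, the insert's x axis at about −5.5°, and the bush centre at (0.435, −0.026). I'll go over it with the tip just above the mouth.

```bash
python3 -m handwheel '[[[-0.003,0.02,0,0,0,3.5,0],[-0.006,0.045,0,0,0,3.5,0],[-0.0093,0.0668,0.01,0,0,3.5,0],[-0.0093,0.0668,0.025,0,0,3.5,0],[-0.0093,0.0668,0.04,0,0,3.5,0],[-0.0093,0.0668,0.048,0,0,3.5,0],[-0.0093,0.0668,0.053,0,0,3.5,0],[-0.0093,0.0668,0.053,0,0,3.5,0],[-0.0093,0.0668,0.053,0,0,3.5,0]]]'
python3 - <<'E'
from h import *
s=bot.observe();print(yaw(),s["tool_pos"],s["force"],s["ft_torque"],togo([.4349,-.0256,.142]))
im=snapshot("wrist");a=cv2.resize(im[150:350,180:460],None,fx=1.43,fy=1.43)
sc=snapshot("scene");S=cam("scene");p=proj(S,[[.435,-.026,.09]])[0].astype(int);print(p)
b=cv2.resize(sc[p[1]-35:p[1]+37,p[0]-50:p[0]+50],None,fx=4,fy=4,interpolation=2)
o=np.zeros((290,800,3),np.uint8);o[:286,:400]=a;o[:288,400:]=b;cv2.imwrite("pics/c4.png",o)
E
```

```text
time_s: 5.8
tool_pos: [0.4352, -0.0261, 0.302]
ee_rot: [0.748, 3.051, 0.0]
force: [-0.0, -0.3, -1.4]
opening: 0.0111
finger_force: 58.8
[152.44232389  62.44232659] [ 0.43521727 -0.02609114  0.30203125] [-0.04573836 -0.34994993 -1.44637793] [ 0.02935405 -0.05740229  0.04133243] [0.00057295 0.00026988 0.00503107]
[343 235]
```

View pics/c4.png

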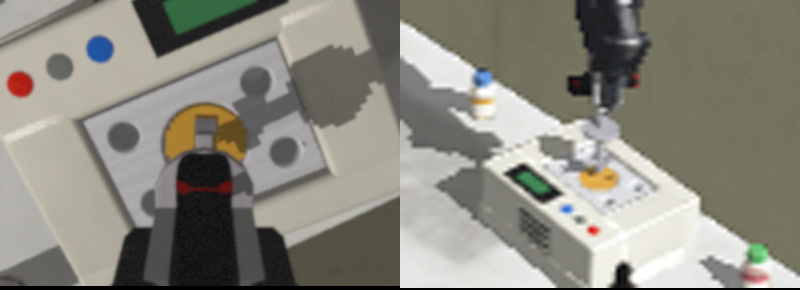

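The left crop shows the lug over the bush's centre column (206 against 204). I descend lightly.

```bash
python3 -m handwheel '[[[0.0005,0.0002,0.004,0,0,0,0],[0.0005,0.0002,0.008,0,0,0,0],[0.0005,0.0002,0.011,0,0,0,0],[0.0005,0.0002,0.013,0,0,0,0],[0.0005,0.0002,0.014,0,0,0,0],[0.0005,0.0002,0.015,0,0,0,0],[0.0005,0.0002,0.0155,0,0,0,0]]]'
```

```text
time_s: 6.6
tool_pos: [0.4347, -0.0254, 0.2861]
ee_rot: [0.747, 3.051, 0.0]
force: [-0.5, -0.3, -1.8]
opening: 0.0106
finger_force: 58.8
```

```bash
python3 -m handwheel '[[[0,0,0.001,0,0,0,0],[0,0,0.002,0,0,0,0],[0,0,0.003,0,0,0,0],[0,0,0.004,0,0,0,0],[0,0,0.005,0,0,0,0],[0,0,0.006,0,0,0,0],[0,0,0.006,0,0,0,0]]]'
```

```text
time_s: 7.3
tool_pos: [0.4347, -0.0254, 0.2801]
ee_rot: [-0.747, -3.051, 0.0]
force: [-0.7, 0.8, -1.7]
opening: 0.011
finger_force: 58.8
```

The lugs have entered the slot. I lower on toward the floor.

```bash
python3 -m handwheel '[[[0,0,0.002,0,0,0,0],[0,0,0.004,0,0,0,0],[0,0,0.006,0,0,0,0],[0,0,0.0075,0,0,0,0],[0,0,0.0085,0,0,0,0],[0,0,0.009,0,0,0,0],[0,0,0.009,0,0,0,0]]]'
```

```text
time_s: 8.0
tool_pos: [0.4347, -0.0254, 0.2711]
ee_rot: [-0.747, -3.051, -0.0]
force: [0.2, -0.7, -0.5]
opening: 0.0102
finger_force: 58.8
```

```bash
python3 -m handwheel '[[[0,0,0.0005,0,0,0,0],[0,0,0.001,0,0,0,0],[0,0,0.001,0,0,0,0]]]'; python3 -m handwheel '[[[0,0,0.0005,0,0,0,0],[0,0,0.0005,0,0,0,0]]]';python3 -m handwheel '[[[0,0,0.0005,0,0,0,0],[0,0,0.0005,0,0,0,0]]]'
```

```text
time_s: 8.3
tool_pos: [0.4347, -0.0254, 0.2702]
ee_rot: [0.747, 3.051, 0.0]
force: [-0.8, -0.6, -0.8]
opening: 0.011
finger_force: 58.9
time_s: 8.5
tool_pos: [0.4348, -0.0254, 0.27]
ee_rot: [0.747, 3.051, 0.0]
force: [-1.0, 0.0, 8.3]
opening: 0.0111
finger_force: 60.3
time_s: 8.7
tool_pos: [0.435, -0.0254, 0.2698]
ee_rot: [0.747, 3.05, 0.0]
force: [-2.6, 0.7, 17.0]
opening: 0.0109
finger_force: 61.6
```

The floor is felt at TCP z 0.270. I ease off by 0.7 mm and turn clockwise, which is positive about tool z.

```bash
python3 -m handwheel '[[[0,0,-0.0007,0,0,0,0],[0,0,-0.0007,0,0,4,0],[0,0,-0.0007,0,0,8,0],[0,0,-0.0007,0,0,12,0],[0,0,-0.0007,0,0,16,0],[0,0,-0.0007,0,0,20,0],[0,0,-0.0007,0,0,24,0],[0,0,-0.0007,0,0,28,0],[0,0,-0.0007,0,0,30,0],[0,0,-0.0007,0,0,30,0]]]'
python3 -c "
from h import *
s=bot.observe();print(yaw(),s['force'],s['ft_torque'])"
```

```text
time_s: 9.7
tool_pos: [0.4348, -0.0254, 0.2701]
ee_rot: [1.512, 2.753, 0.0]
force: [0.5, 0.2, 4.6]
opening: 0.0114
finger_force: 59.6
[122.43678167  32.43679135] [0.52697617 0.20623458 4.62219012] [0.00644259 0.01104991 0.02219518]
```

```bash
python3 -m handwheel '[[[0,0,-0.0003,0,0,4,0],[0,0,-0.0003,0,0,8,0],[0,0,-0.0003,0,0,12,0],[0,0,-0.0003,0,0,16,0],[0,0,-0.0003,0,0,20,0],[0,0,-0.0003,0,0,24,0],[0,0,-0.0003,0,0,28,0],[0,0,-0.0003,0,0,32,0],[0,0,-0.0003,0,0,34,0],[0,0,-0.0003,0,0,34,0]]]'
python3 -c "
from h import *
s=bot.observe();print(yaw(),s['force'],s['ft_torque'])"
```

```text
time_s: 10.7
tool_pos: [0.4347, -0.0253, 0.2701]
ee_rot: [-2.25, -2.192, 0.0]
force: [-0.9, -0.2, 0.1]
opening: 0.011
finger_force: 58.9
[88.50518539 -1.49481436] [-0.94164454 -0.17629374  0.0964913 ] [0.02494616 0.06566037 0.01071946]
```

```bash
for i in 1 2; do :; done; T='from h import *;s=bot.observe();print(yaw()[0],s["force"][2],s["ft_torque"])'
python3 -m handwheel '[[[0,0,0,0,0,2,0],[0,0,0,0,0,4,0],[0,0,0,0,0,6,0],[0,0,0,0,0,6,0]]]'; python3 -c "$T"
python3 -m handwheel '[[[0,0,0,0,0,2,0],[0,0,0,0,0,2,0]]]'; python3 -c "$T"
python3 -m handwheel '[[[0,0,0,0,0,2,0],[0,0,0,0,0,2,0]]]'; python3 -c "$T"
```

```text
time_s: 11.1
tool_pos: [0.4347, -0.0254, 0.2702]
ee_rot: [-2.361, -2.072, 0.0]
force: [0.8, -0.2, 0.4]
opening: 0.0111
finger_force: 58.9
82.54065421116073 0.35136191824561047 [ 0.02816826  0.04099965 -0.03080879]
time_s: 11.3
tool_pos: [0.4347, -0.0254, 0.2701]
ee_rot: [-2.397, -2.031, 0.0]
force: [-0.6, -0.5, -0.4]
opening: 0.0108
finger_force: 58.9
80.5571150815296 -0.43592401788769897 [ 0.00410828 -0.04306201 -0.02928966]
time_s: 11.5
tool_pos: [0.4347, -0.0254, 0.2701]
ee_rot: [-2.432, -1.989, 0.0]
force: [0.1, -0.1, -1.0]
opening: 0.0108
finger_force: 58.9
78.55671973393737 -1.028865327202602 [ 0.04219743 -0.00566873 -0.02698228]
```

```bash
T='from h import *;s=bot.observe();print(yaw()[0],s["force"][2],s["ft_torque"][2])'
python3 -m handwheel '[[[0,0,0,0,0,2,0],[0,0,0,0,0,2,0]]]'|grep pos; python3 -c "$T"
python3 -m handwheel '[[[0,0,0,0,0,2,0],[0,0,0,0,0,2,0]]]'|grep pos; python3 -c "$T"
python3 -m handwheel '[[[0,0,0,0,0,1.5,0],[0,0,0,0,0,1.5,0]]]'|grep pos; python3 -c "$T"
```

```text
tool_pos: [0.4347, -0.0254, 0.2702]
76.562571421149 -0.580926696332696 0.06730914878922248
tool_pos: [0.4346, -0.0254, 0.2702]
74.55811787682413 -0.0125886288648972 0.056154568856600334
tool_pos: [0.4346, -0.0254, 0.2701]
72.96306920073877 -0.4572536403754761 -0.014776983854947795
```

```bash
T='from h import *;s=bot.observe();print(yaw()[0],s["force"][2],s["ft_torque"][2])'
python3 -m handwheel '[[[0,0,0,0,0,1.5,0],[0,0,0,0,0,1.5,0]]]'|grep pos; python3 -c "$T"
python3 -m handwheel '[[[0,0,0,0,0,1.5,0],[0,0,0,0,0,1.5,0]]]'|grep pos; python3 -c "$T"
python3 -m handwheel '[[[0,0,0,0,0,1.5,0],[0,0,0,0,0,1.5,0]]]'|grep pos; python3 -c "$T"
```

```text
tool_pos: [0.4346, -0.0253, 0.2701]
71.41487291266189 -1.1094194667991872 0.021957092572638136
tool_pos: [0.4347, -0.0254, 0.2702]
69.90050436861473 -0.6146403116133585 0.08597647091309474
tool_pos: [0.4347, -0.0254, 0.2701]
68.39685581695399 -0.768782314284792 0.14053914257604594
```

```bash
T='from h import *;s=bot.observe();print(yaw()[0],s["force"][2],s["ft_torque"][2])'
python3 -m handwheel '[[[0,0,0,0,0,1.5,0],[0,0,0,0,0,1.5,0]]]'|grep pos; python3 -c "$T"
python3 -m handwheel '[[[0,0,0,0,0,1.5,0],[0,0,0,0,0,1.5,0]]]'|grep pos; python3 -c "$T"
```

```text
tool_pos: [0.4347, -0.0254, 0.2701]
66.89507682119914 -0.5590907022382786 0.19673295786513215
tool_pos: [0.4347, -0.0254, 0.2702]
65.39238600064064 -2.299868858149244 0.2519115979666033
```

The torque rises steadily from yaw 72°, so the rod has turned about 80° and is at its stop. I relax slightly and pull straight up, slowly at first.

```bash
T='from h import *;s=bot.observe();print(yaw()[0],s["force"],s["ft_torque"],s["tool_pos"])'
python3 -m handwheel '[[[0,0,0,0,0,-3,0],[0,0,-0.0005,0,0,-3,0],[0,0,-0.001,0,0,-3,0],[0,0,-0.0015,0,0,-3,0],[0,0,-0.002,0,0,-3,0],[0,0,-0.0025,0,0,-3,0],[0,0,-0.003,0,0,-3,0],[0,0,-0.0035,0,0,-3,0],[0,0,-0.004,0,0,-3,0]]]' 80|tail -2; python3 -c "$T"
```

```text
opening: 0.0101
finger_force: 78.4
68.46584482932438 [  0.99392442  -0.11185802 -10.0380785 ] [0.01137728 0.01029733 0.04434585] [ 0.43466108 -0.02536291  0.27420571]
```

```bash
T='from h import *;s=bot.observe();print(yaw()[0],s["force"],s["ft_torque"],s["tool_pos"])'
python3 -m handwheel '[[[0,0,-0.001,0,0,0,0],[0,0,-0.002,0,0,0,0],[0,0,-0.003,0,0,0,0],[0,0,-0.005,0,0,0,0],[0,0,-0.007,0,0,0,0],[0,0,-0.009,0,0,0,0],[0,0,-0.011,0,0,0,0],[0,0,-0.013,0,0,0,0],[0,0,-0.015,0,0,0,0]]]'|tail -2; python3 -c "$T"
python3 -m handwheel '[[[0,0,-0.003,0,0,0,0],[0,0,-0.006,0,0,0,0],[0,0,-0.009,0,0,0,0],[0,0,-0.012,0,0,0,0],[0,0,-0.016,0,0,0,0],[0,0,-0.02,0,0,0,0],[0,0,-0.024,0,0,0,0],[0,0,-0.028,0,0,0,0],[0,0,-0.033,0,0,0,0],[0,0,-0.04,0,0,0,0],[0,0,-0.05,0,0,0,0],[0,0,-0.06,0,0,0,0],[0,0,-0.065,0,0,0,0],[0,0,-0.065,0,0,0,0],[0,0,-0.065,0,0,0,0]]]'|tail -2; python3 -c "$T
cv2.imwrite('pics/s5.png',cv2.resize(snapshot('scene')[170:320,240:460],None,fx=3,fy=3,interpolation=2));cv2.imwrite('pics/w5.png',snapshot('wrist'));np.savez('w5.npz',p=s['tool_pos'],r=s['ee_rot']);cv2.imwrite('pics/t5.png',snapshot('top'))"
```

```text
opening: 0.0104
finger_force: 78.4
68.4738025843107 [ 0.17096821  0.27504364 -8.61028226] [ 0.0099534  -0.01318935  0.0781097 ] [ 0.43470361 -0.02535773  0.28936586]
opening: 0.0102
finger_force: 79.1
68.47435139340581 [ 0.02728962  0.58152472 -5.60071124] [-0.0168359   0.02414608  0.01444867] [ 0.43462981 -0.0253487   0.35419174]
```

View pics/s5.png

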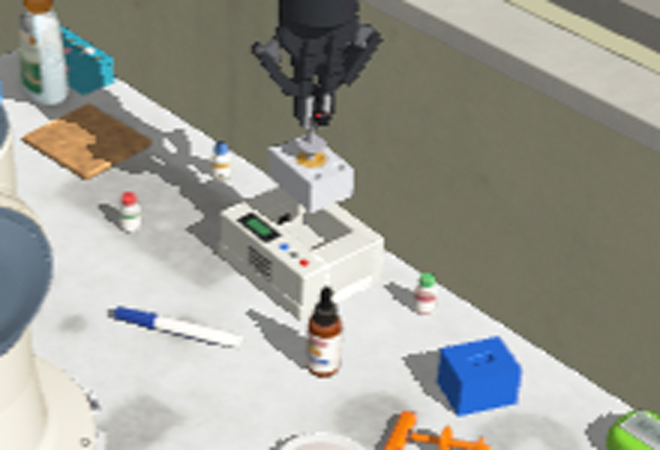

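The scene shows the insert hanging level and free above the heater, with nothing else disturbed. Next I measure the mat.

```bash
python3 - <<'E'
from h import *
T=cam("top")
for f in("t1","t5"):
    b=blobs(cv2.imread(f"pics/{f}.png")[200:275,195:265],(5,60,40),(22,255,255),100)
    for a,r,c in b[:2]:
        P=plane(T,cv2.boxPoints(r)+[195,200],.01);print(f,a,P.mean(0).round(4),np.linalg.norm(P[1]-P[0]),np.linalg.norm(P[2]-P[1]),np.degrees(np.arctan2(*(P[1]-P[0])[[1,0]])))
z=np.load("w5.npz");C=cam("wrist",dict(tool_pos=z["p"],ee_rot=z["r"]))
print("mat in wrist px",proj(C,[[.4,.31,.01]]), "togo",togo([.4,.31,.2]))
E
```

```text
t1 1059.5 [0.3992 0.3116 0.01  ] 0.11478100964869614 0.10416808120951551 -86.3614911140646
t5 1057.5 [0.3994 0.3112 0.01  ] 0.11501045621718103 0.10403916301436514 -86.52370090419241
mat in wrist px [[  90.45751486 -219.9505316 ]] togo [ 0.29926762 -0.15516612 -0.00106403]
```

```bash
python3 -m handwheel '[[[0.005,-0.003,0,0,0,0,0],[0.015,-0.01,0,0,0,0,0],[0.03,-0.02,0,0,0,0,0],[0.05,-0.033,0,0,0,-2,0],[0.07,-0.047,0,0,0,-4,0],[0.09,-0.06,0,0,0,-6,0],[0.11,-0.075,0,0,0,-8,0],[0.13,-0.09,0,0,0,-9,0],[0.15,-0.11,0,0,0,-9,0],[0.17,-0.125,0,0,0,-9,0],[0.19,-0.14,0,0,0,-9,0],[0.205,-0.15,0,0,0,-9,0],[0.215,-0.154,0,0,0,-9,0],[0.22,-0.155,0,0,0,-9,0],[0.22,-0.155,0,0,0,-9,0],[0.22,-0.155,0,0,0,-9,0]]]'
python3 - <<'E'
from h import *
s=bot.observe();im=snapshot("wrist");C=cam("wrist",s);cv2.imwrite("pics/w6.png",im)
print(yaw(),s["tool_pos"],s["force"],proj(C,[[.3993,.3114,.01]]))
for a,r,c in blobs(im,(5,60,40),(22,255,255),2000):
    P=plane(C,cv2.boxPoints(r),.01);q=cv2.approxPolyDP(c,12,True)[:,0];Q=plane(C,q,.01)
    print(a,r,P.mean(0),np.linalg.norm(P[1]-P[0]),np.linalg.norm(P[2]-P[1]));print(q.tolist(),Q.round(4).tolist(),Q.mean(0))
E
```

```text
time_s: 18.15
tool_pos: [0.3714, 0.2357, 0.3541]
ee_rot: [2.451, 1.965, -0.001]
force: [-0.8, -1.0, -5.2]
opening: 0.0104
finger_force: 79.0
[ 77.43130981 -12.56869265] [0.37135605 0.2357273  0.35409775] [-0.79430558 -0.97519915 -5.15264427] [[336.99551639  97.42174628]]
23745.0 ((337.31134033203125, 94.33960723876953), (167.85458374023438, 153.15701293945312), 74.05460357666016) [0.39978533 0.31148951 0.01      ] 0.10319372205412797 0.11433196468685508
[[390, 0], [243, 40], [287, 184], [425, 155]] [[0.4475, 0.3663, 0.01], [0.3446, 0.363, 0.01], [0.3504, 0.2591, 0.01], [0.4537, 0.2583, 0.01]] [0.39903326 0.31170195 0.01      ]
15395.0 ((103.5, 126.0), (140.0, 141.0), 90.0) [0.2268773  0.32992307 0.01      ] 0.10487330658012653 0.09980008892188284
[[73, 59], [34, 103], [43, 162], [92, 195], [146, 183], [173, 144], [164, 95], [133, 66]] [[0.2227, 0.3811, 0.01], [0.1823, 0.3601, 0.01], [0.1728, 0.3175, 0.01], [0.2022, 0.2844, 0.01], [0.247, 0.2835, 0.01], [0.2761, 0.3063, 0.01], [0.2801, 0.3408, 0.01], [0.2643, 0.3652, 0.01]] [0.23095519 0.32985505 0.01      ]
```

View pics/w6.png

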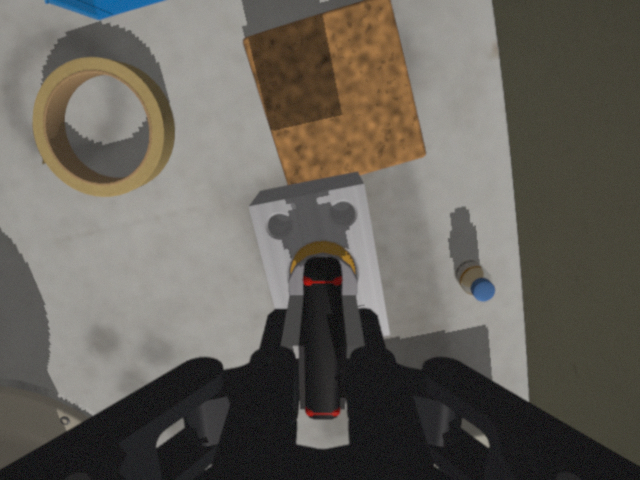

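Both views give the mat centre at (0.3994, 0.3115), and the insert (upper edge 250–360, row 190) is parallel to it. Tape and vials are clear. I go over the mat and lower.

```bash
python3 -m handwheel '[[[0.01,0.001,0,0,0,0,0],[0.03,0.004,0,0,0,0,0],[0.05,0.007,0,0,0,0,0],[0.068,0.009,0,0,0,0,0],[0.077,0.0105,0.005,0,0,0,0],[0.08,0.011,0.015,0,0,0,0],[0.08,0.011,0.03,0,0,0,0],[0.08,0.011,0.045,0,0,0,0],[0.08,0.011,0.06,0,0,0,0],[0.08,0.011,0.072,0,0,0,0],[0.08,0.011,0.08,0,0,0,0],[0.08,0.011,0.085,0,0,0,0],[0.08,0.011,0.087,0,0,0,0],[0.08,0.011,0.088,0,0,0,0],[0.08,0.011,0.089,0,0,0,0],[0.08,0.011,0.089,0,0,0,0]]]'
python3 -c "
from h import *
s=bot.observe();print(yaw(),s['tool_pos'],s['force'],s['ft_torque'],togo([.3994,.3115,.1]))"
```

```text
time_s: 19.8
tool_pos: [0.3994, 0.3119, 0.2654]
ee_rot: [2.451, 1.966, 0.001]
force: [-0.4, 0.3, -6.0]
opening: 0.0106
finger_force: 79.0
[ 77.47266679 -12.52734141] [0.39939582 0.31192677 0.26542548] [-0.42231818  0.34690917 -5.9655573 ] [-0.00837881  0.04934011  0.06286126] [-4.78271567e-04  3.40243419e-05  1.04253348e-02]
```

```bash
T='from h import *;s=bot.observe();print(s["force"],s["tool_pos"])'
python3 -m handwheel '[[[0,0,0.001,0,0,0,0],[0,0,0.002,0,0,0,0],[0,0,0.003,0,0,0,0],[0,0,0.0035,0,0,0,0],[0,0,0.0035,0,0,0,0]]]'>/dev/null;python3 -c "$T"
python3 -m handwheel '[[[0,0,0.0005,0,0,0,0],[0,0,0.001,0,0,0,0],[0,0,0.001,0,0,0,0]]]'>/dev/null;python3 -c "$T"
```

```text
[-0.33509826  0.49195794 -4.02315432] [0.39934403 0.31188108 0.26169034]
[-0.71384392 -0.17214143 -0.85057354] [0.39941048 0.31190928 0.26075692]
```

```bash
T='from h import *;s=bot.observe();print(s["force"],s["tool_pos"])'
python3 -m handwheel '[[[0,0,0.0003,0,0,0,0],[0,0,0.0006,0,0,0,0],[0,0,0.0006,0,0,0,0]]]'>/dev/null;python3 -c "$T"
python3 -m handwheel '[[[0,0,0.0003,0,0,0,0],[0,0,0.0003,0,0,0,0]]]'>/dev/null;python3 -c "$T"
```

```text
[-1.69570968 -0.47182636  1.65554695] [0.39941876 0.31190252 0.26020225]
[-0.71631067 -0.29385562  5.82965289] [0.39948367 0.31193937 0.26009038]
```

The insert rests on the mat and the rod on its floor. I let go and retreat straight up.

```bash
python3 -m handwheel '[[[0,0,-0.0004,0,0,0,0.2],[0,0,-0.0004,0,0,0,0.35],[0,0,-0.0004,0,0,0,0.5],[0,0,-0.0004,0,0,0,0.5],[0,0,-0.0004,0,0,0,0.5],[0,0,-0.01,0,0,0,0.5],[0,0,-0.03,0,0,0,0.5],[0,0,-0.06,0,0,0,0.5],[0,0,-0.09,0,0,0,0.5],[0,0,-0.11,0,0,0,0.5],[0,0,-0.11,0,0,0,0.5],[0,0,-0.11,0,0,0,0.5],[0,0,-0.11,0,0,0,0.5]]]'
python3 - <<'E'
from h import *
s=bot.observe();im=snapshot("wrist");C=cam("wrist",s);print(s["force"],s["tool_pos"])
sc=snapshot("scene");S=cam("scene");p=proj(S,[[.4,.31,.06]])[0].astype(int)
y0,x0=max(p[1]-50,0),max(p[0]-60,0)
b=cv2.resize(sc[y0:y0+120,x0:x0+100],(400,480),interpolation=2)
o=np.zeros((480,800,3),np.uint8);o[:,:400]=im[:,120:520];o[:,400:]=b;cv2.imwrite("pics/c7.png",o)
E
```

```text
time_s: 22.4
tool_pos: [0.3991, 0.3117, 0.3693]
ee_rot: [-2.45, -1.966, 0.002]
force: [-0.3, 0.5, 0.1]
opening: 0.0428
finger_force: 0.0
[-0.33154462  0.49743922  0.09065892] [0.39907845 0.31171563 0.36928277]
```

View pics/c7.png

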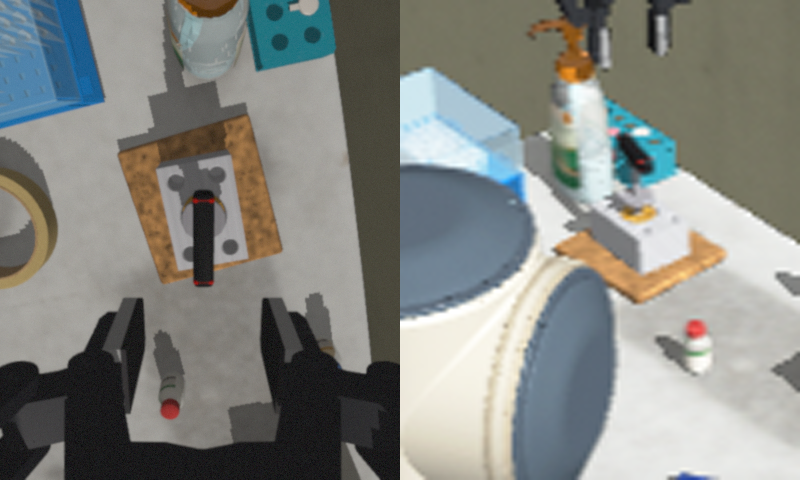

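The insert stands upright in the middle of the mat (about (203,215)) with the rod standing in it. The gripper is clear and the other things are in place.

```bash
python3 -c "
from plant import bot
print(bot.sign_off())"
```

```text
the job is handed in; nothing more can be done
None
```

I handed the job in at 22.4 s of the 72 s allowed: the insert stands upright in the middle of the cork mat, the rod is left standing in it, and the gripper is clear.

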